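# Take the test gauge off the air coupling and park it in the rack

## Robot

A 6-joint arm with a two-finger parallel gripper is mounted at the origin on the work surface. World frame = base frame: x ahead of the robot, y to its left, z up, the work surface at z = 0. Lengths are in m, angles in rad, forces in N, time in s.
With the tool pointing down it reaches from about 0.3 to 0.875 m from the base axis. Payload 6.4 kg.
Tool frame: the origin (TCP) lies at the centre of the arm's flange, where the gripper is bolted on; the fingertips stand 173 mm ahead of it and the grasp point (between the pads) lies 155 mm ahead of it (ctrl.pinch_z is the distance from the TCP to the grasp point, in m); z points along the fingers, y is the direction in which the jaws open and shut (so a half turn about z gives the same grasp; the last joint's range is limited). The gripper opens to 85 mm and grips with 20 to 120 N. Pads are 22 mm wide; open, the fingers measure 114 mm over their backs; the gripper's body (76 mm by 85 mm) begins 54 mm behind the grasp point. The pads swing forward as they close: fully open they stand 13 mm farther back than shut.
Start: joints at [-1.331, 0.181, 1.607, -0, 1.354, -0.206], TCP at [0.248, -0.519, 0.405] pointing down, gripper open.
Joint ranges: [-2.99, 2.99], [-0.89, 2.07], [0.3, 2.58], [-1.14, 4.28], [0, 2.63], [-3.12, 3.12]. Speed limits (rad/s): [2.57, 2.57, 3.01, 3.14, 3.14, 3.14].

## Interface

Orientations are given as a unit quaternion [w, x, y, z].
In Python, from bench import ctrl gives the robot as it stands.
- The arm moves only by the tool drive_tool, never from a script. Its argument "commands" is a list that holds one entry, the list of rows, each a list of 7 numbers: the shift along the tool's x, y, z in units of 50 mm (1.0 is 50 mm), then the turn, a rotation vector about the tool's x, y, z in units of 8 degrees (1.0 is 8 degrees), then the closure in counts, from 0 (fully open) to 255 (shut). A call has 1 to 10 rows; each row shifts and turns the commanded pose from where the row before left it, along the tool's axes as they then stand; what a row does not reach is not made up. A row lasts 1/10 s, in which the tool goes at most 50 mm and 8.59 degrees, less where a joint would pass 70% of its speed; a pose out of reach is approached as far as the arm can. A call is refused whole if a number of a shift passes 1 or a number of a turn 1, either way. A call with a gripper value outside its range is refused whole. The fingers move at their own pace and stop on an object; the grip force is fixed at half the most. Time passes only in rows, so rows that do not move let the fingers close. It gives the time, the measured TCP pose, the force and the opening at its end, in the units of the state.
- ctrl.get_obs(): the state, without advancing time (a new reading comes with each control period).
- ctrl.camera(name): name is "scene" or "top" or "wrist"; returns a dict with "pixels" (384x512x3 uint8, red, green, blue), "depth" (384x512 float32, m along the optical axis (not along the pixel's ray), 0 where there is no reading), "intrinsics" (3x3 intrinsics, pixels), "R" (3x3) and "t" (3): a world point X has camera coordinates R X + t; the wrist camera has in their place "tool_from_camera" (4x4, takes a point from camera to tool coordinates, whose origin is the TCP and whose axes are the flange's). Camera axes: x right, y down, z forward; pixel columns grow to the right and rows downward; lengths in m; the calibration is good to about 2 mm. A picture is of the moment at which its call begins: read the wrist's pose just before it.
- ctrl.hand_in(): hands the job in, once; it reports no verdict.
The state is a dict: "time_s": time; "q": joint angles; "dq": joint speeds; "joint_efforts": joint torques, N m; "eef_pos": TCP position; "eef_rot": TCP orientation; "wrist_force": force on the tool from outside, world axes, zero at the start; "torque": the same for the moment, N m; "opening": opening from 0.0 (shut) to 1.0 (fully open).
Only numpy, scipy, OpenCV 4.12 (cv2) and the standard library are available. Lean on these libraries where they do the work, as an engineer would, in place of code of your own. Each camera call takes 0.05 s, during which the arm holds its last target. There are 200 camera calls.

## Task

Take the little pressure gauge off the air manifold: push the coupling's sprung sleeve down gently until the nipple springs up, without ramming the sleeve into its stop, then draw the gauge out so that the sleeve snaps back up. Stand the gauge upright in the big hole of the plywood rack, collar down on the wood, and let go. Do not disturb the other things on the bench.

Things in the scene. Friction and masses are not known exactly. Their poses are not given: they have to be found in the camera images.
- gauge_mid (a point): centre of the loose gauge's round case, a dark steel drum 28 mm dia, 18 mm thick, on edge; x is the drum's axis (white dial on -x), z up along the nipple. Grip across its flat faces (fingers closing along x). Below: collar 22 mm dia, 4 mm thick, with its underside 19 mm below the centre, then the steel nipple. About 0.11 kg
- gauge_nose (a point): tip of the gauge's steel nipple, 50 mm below the gauge centre, axes as gauge_mid. The nipple is 16 mm dia and 31 mm long from tip to collar, with a 7 mm dia groove 16 to 22 mm above the tip; the lowest 6 mm taper to 8 mm dia
- coupling: quick coupling with a sliding steel sleeve, fixed upright on the manifold; origin on its axis within 5 mm of the manifold's top (screwed in to differing depth), z up. Gauge locked in: nipple tip 18 mm, gauge centre 68 mm above this origin; dogs in the nipple's groove hold it, pulling does not free it. Bore 18 mm inside, its rim 46 mm above the origin
- sleeve (a joint): travel of the sleeve pushed down (m), 0 at rest, stop at 0.010. Barrel 37 mm dia, top flange 48 mm dia, 5 mm thick, 26 mm hole. Its top at rest is 16 to 29 mm below the locked gauge's centre (differs, not measured: find it by touch). Push the flange with two fingertips some 34 mm apart astride the gauge's case: 4 N plus 0.9 N per mm, 12 N at 9 mm where the dogs let go, 13 N at the stop; over 25 N is ramming
- rack_hole (a point): centre of the mouth of the one big hole, mid-top of the plywood rack (block 70 x 160 x 40 mm, fixed): 18.8 mm dia, 34 mm deep, 2 mm chamfer; z up, y along the block. Steel burrs stand 13 mm proud at the block's two ends, 72 mm from the hole. Gauge fully home: collar on the wood, gauge centre 19 mm above this point
- manifold: aluminium block 60 x 120 x 40 mm on a steel foot 80 x 150 mm, fixed, origin on the bench under its centre, y along it; the coupling stands mid-top. Once the dogs let go the gauge springs up 5 mm, and the dogs rub on its nipple and keep the sleeve back about 9 mm; drawn some 11 mm farther, under 25 N of drag, the nipple clears them and the sleeve snaps up to 0
- offcut: bystander: loose strip of wood 130 x 22 x 10 mm lying flat, origin at the centre of its underside
- glue: bystander: white bottle 40 mm dia, 100 mm tall, origin under its centre
- brushpot: bystander: white ceramic pot 72 mm dia, 90 mm tall, origin under its centre

How it is judged:
On the way, in this order (a step that is already met when the one before it is completed fails the run):
1. the sleeve is back and the gauge has sprung up at least 3 mm out of the dogs' lock (value of joint sleeve above 0.006 m and z of gauge_nose in the frame of coupling between 0.021 and 0.032 m), for 0.1 s.
2. the gauge is drawn out of the coupling and the sleeve has snapped up (value of joint sleeve below 0.0015 m and z of gauge_nose in the frame of coupling above 0.042 m), for 0.1 s.
At the end, for the whole second after the job is handed in: the gauge stands at rest in the rack's big hole, upright within 0.15 rad, collar within 2.5 mm of the wood, tip within 5 mm of the hole's axis; the sleeve is up (within 1.5 mm) (horizontal distance between gauge_nose and rack_hole below 0.005 m and z of gauge_mid in the frame of rack_hole below 0.0215 m and angle between gauge_mid's own z axis and vertical below 0.15 rad and linear speed of gauge below 0.02 m/s and value of joint sleeve below 0.0015 m); the robot touches nothing.
It fails at once if the sleeve is rammed: more than 25 N between fingers and sleeve (contact force between the fingers and sleeve above 25 N).
It fails at once if a bystander is moved more than 25 mm (distance of any of offcut, glue, brushpot from where it was at the start of the episode above 0.025 m).
It also fails if it takes over 58 s, if anything falls off the work surface, if the arm or the gripper's body presses on something with over 40 N, if the wrist force passes 120 N, or if a joint passes its speed limit or range.

## Working session

There is one attempt and no reset: what is moved stays moved. The work goes in short steps, Python scripts to look and compute and a tool call to move; the robot and the scene stay as the last step left them, time stands still between calls to the robot, and variables do not carry over. Pictures are saved under pics/ and viewed, about 8 in all and at most 12, crops included, and the job is handed in when it is done.

Besides the shell and the picture viewer there is one more tool, called after "Emit:" in YAML: its name, and indented under it one key for each argument. drive_tool: Moves the arm, as the interface text tells. Its arguments: {"type":"object","properties":{"commands":{"type":"array","items":{"type":"array","items":{"type":"array","items":{"type":"number"}}}}},"required":["commands"]}

```bash
ls; mkdir -p pics; python3 - <<'E'
from bench import ctrl
import cv2, numpy as np, pickle
o=ctrl.get_obs(); print(o)
d={}
for n in ("scene","top"):
    c=ctrl.camera(n); d[n]=c; cv2.imwrite(f"pics/{n}0.png",c["pixels"][:,:,::-1])
    print(n,c["intrinsics"],c["R"],c["t"])
pickle.dump(d,open("d0.pkl","wb"))
im=np.vstack([d["scene"]["pixels"],d["top"]["pixels"]])
E
```

```text
pics
{'time_s': 0.0, 'q': array([-1.33129804e+00,  1.81556731e-01,  1.60803453e+00,  1.96541720e-06,
        1.35380843e+00, -2.06301156e-01]), 'dq': array([-3.84116743e-04, -4.67694233e-04,  1.71712234e-03,  7.98027302e-04,
        1.39624136e-05,  2.13585600e-05]), 'joint_efforts': array([-1.44478276e-03, -4.44880128e+01, -3.51340091e+01, -4.22759704e-04,
        9.08954273e-03, -5.20678284e-06]), 'eef_pos': array([ 0.2478798 , -0.51853459,  0.40376224]), 'eef_rot': array([-9.03410072e-04,  9.75260191e-01,  2.21058234e-01, -1.40370824e-05]), 'wrist_force': array([-0.28227032, -0.11299337,  0.29483585]), 'torque': array([-0.01614311,  0.00468295, -0.02849309]), 'opening': 0.9997930077118963}
scene [[368.387002     0.         258.87437134]
 [  0.         368.387002   192.44839391]
 [  0.           0.           1.        ]] [[-0.85297085  0.5214473   0.02309656]
 [ 0.27732172  0.49023534 -0.82629413]
 [-0.44219159 -0.69839962 -0.56276511]] [ 0.48273553 -0.12341073  1.05378635]
top [[474.87551408   0.         254.60851554]
 [  0.         474.87551408 189.82956949]
 [  0.           0.           1.        ]] [[-0.00355937 -0.99996276 -0.00786178]
 [-0.97326005  0.00526982 -0.2296456 ]
 [ 0.22967848  0.00683417 -0.97324257]] [0.03477742 0.61996685 0.83318131]
```

View pics/top0.png

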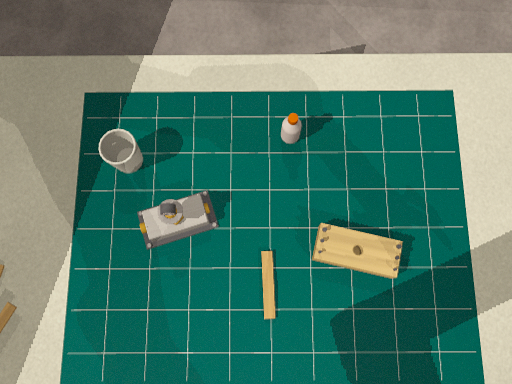

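View pics/scene0.png

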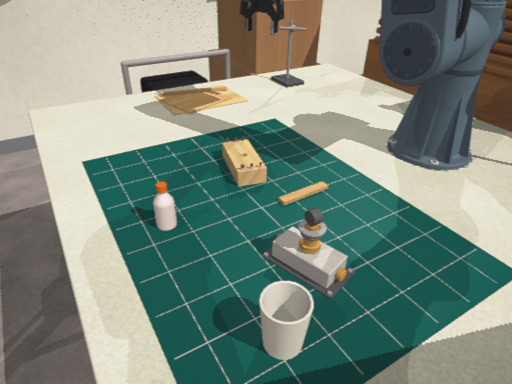

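Top view: pot at (120,150), glue bottle (291,128), manifold with gauge at about (169,209), rack with its hole at (357,251), offcut (268,285). The scene view agrees with this.

```bash
cat > h.py <<'E'
import numpy as np, cv2
from scipy.spatial.transform import Rotation as Ro
def world(c,T=None):
    K=c["intrinsics"]; d=c["depth"]; v,u=np.indices(d.shape)
    P=np.stack([(u-K[0,2])/K[0,0]*d,(v-K[1,2])/K[1,1]*d,d],-1)
    if T is None: return (P-c["t"])@c["R"]
    return P@T[:3,:3].T+T[:3,3]
def tool(o):
    T=np.eye(4); w,x,y,z=o["eef_rot"]; T[:3,:3]=Ro.from_quat([x,y,z,w]).as_matrix(); T[:3,3]=o["eef_pos"]; return T
def wristlook(ctrl,name,box=None):
    o=ctrl.get_obs(); T=tool(o); c=ctrl.camera("wrist"); T=T@c["tool_from_camera"]
    cv2.imwrite(f"pics/{name}.png",c["pixels"][:,:,::-1]); return c,T,world(c,T),o
def move(o,p,yaw=None):
    "rows units needed to bring TCP to p (tool axes)"
    T=tool(o); return T[:3,:3].T@(np.array(p)-T[:3,3])/0.05
E
python3 - <<'E'
from h import *
import pickle
d=pickle.load(open("d0.pkl","rb"))
c=d["top"];W=world(c);s=d["scene"];S=world(s)
np.set_printoptions(precision=3,suppress=True)
for n,u,v in [("mat",250,200),("gauge",168,208),("wood",345,245),("hole",357,251),("offcut",268,285),("glue",293,118),("pot",120,150)]: print(n,W[v,u])
hsv=cv2.cvtColor(c["pixels"],cv2.COLOR_RGB2HSV)
Z=W[...,2]
# rack top
m=((abs(Z-0.04)<.006)); m[:, :300]=0
P=W[m]; r=cv2.minAreaRect(P[:,:2].astype(np.float32)); print("rack",r,len(P),np.median(P[:,2]))
m=(Z>.044); m[:,:300]=0; print("burrs",m.sum()); 
for q in W[m][:12]: print(q)
# manifold region
R=W[180:255,130:225].reshape(-1,3)
print(np.histogram(R[:,2],bins=np.arange(0,.16,.005)))
for lo,hi in[(.035,.065)]:
    Q=R[(R[:,2]>lo)&(R[:,2]<hi)]; print(cv2.minAreaRect(Q[:,:2].astype(np.float32)),np.median(Q[:,2]))
G=R[R[:,2]>R[:,2].max()-.012]; print("top gauge",G.mean(0),G.max(0),G.min(0),len(G))
print(cv2.minAreaRect(G[:,:2].astype(np.float32)))
# scene gauge
q=S[200:260,285:340].reshape(-1,3);print("scene max z",q[q[:,2].argmax()]); G=q[q[:,2]>q[:,2].max()-.012];print(G.mean(0),G.max(0),G.min(0))
big=np.vstack([cv2.resize(c["pixels"][175:260,130:225],None,fx=4,fy=4,interpolation=2)])
cv2.imwrite("pics/crop1.png",big[:,:,::-1])
E
```

```text
mat [ 0.616  0.042 -0.002]
gauge [0.576 0.187 0.122]
wood [ 0.518 -0.141  0.038]
hole [ 0.51  -0.17   0.006]
offcut [0.444 0.007 0.01 ]
glue [ 0.754 -0.042  0.1  ]
pot [0.723 0.314 0.007]
rack ((0.5102049112319946, -0.1655486524105072), (0.16021253168582916, 0.07055366784334183), 76.42871856689453) 2896 0.03865880984335945
burrs 435
[0.412 0.026 0.954]
[0.412 0.026 0.954]
[0.412 0.026 0.954]
[0.412 0.026 0.954]
[0.412 0.026 0.954]
[0.412 0.026 0.954]
[0.412 0.026 0.954]
[0.412 0.026 0.954]
[0.412 0.026 0.954]
[0.412 0.026 0.954]
[0.412 0.026 0.954]
[0.412 0.026 0.954]
(array([2490,  149,   25,   36,   36,   79,   96, 1017,  321,    5,   14,
          0,    0,    0,    0,    1,   10,  275,   32,    1,   10,   13,
         35,   55,   70,    3,    0,    0,    0,    0,    0]), array([0.   , 0.005, 0.01 , 0.015, 0.02 , 0.025, 0.03 , 0.035, 0.04 ,
       0.045, 0.05 , 0.055, 0.06 , 0.065, 0.07 , 0.075, 0.08 , 0.085,
       0.09 , 0.095, 0.1  , 0.105, 0.11 , 0.115, 0.12 , 0.125, 0.13 ,
       0.135, 0.14 , 0.145, 0.15 , 0.155]))
((0.5770226716995239, 0.19082129001617432), (0.06025607883930206, 0.12129262089729309), 17.51612663269043) 0.038828829853113984
top gauge [0.412 0.026 0.954] [0.412 0.026 0.954] [0.412 0.026 0.954] 24
((0.41214895248413086, 0.02581491693854332), (0.0, 0.0), 0.0)
scene max z [0.912 0.545 0.48 ]
[0.912 0.545 0.48 ] [0.912 0.545 0.48 ] [0.912 0.545 0.48 ]
```

View pics/crop1.png

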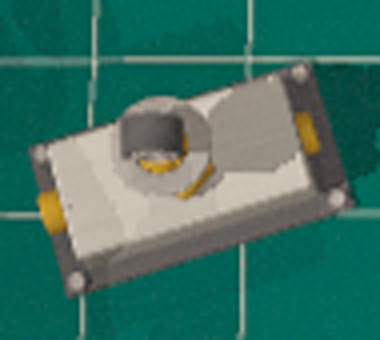

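The crop shows the drum with its axis roughly along image-vertical (world x), above a round flange on the manifold. Next I'll get the gauge axis and position from the depth points.

```bash
python3 - <<'E'
from h import *
import pickle
from bench import ctrl
d=pickle.load(open("d0.pkl","rb"))
np.set_printoptions(precision=4,suppress=True)
for n,(a,b,e,f) in {"top":(190,240,150,200),"scene":(200,262,285,340)}.items():
    W=world(d[n])[a:b,e:f].reshape(-1,3); n2=np.hypot(W[:,0]-.577,W[:,1]-.19)<.06
    W=W[n2]
    G=W[(W[:,2]>.098)&(W[:,2]<.15)]; print(n,len(G),G.mean(0),G[:,2].max()); 
    T=G[G[:,2]>G[:,2].max()-.008]; print(" topband",T.mean(0),cv2.minAreaRect(T[:,:2].astype(np.float32)))
    print(" rect",cv2.minAreaRect(G[:,:2].astype(np.float32)))
    F=W[(W[:,2]>.082)&(W[:,2]<.094)]
    if len(F)>5: print(" flange",len(F),np.median(F[:,2]),cv2.minEnclosingCircle(F[:,:2].astype(np.float32)))
o=ctrl.get_obs(); T=tool(o); print(T[:3,:3])
E
```

```text
top 186 [0.5758 0.1882 0.117 ] 0.12689306371679038
 topband [0.5769 0.1889 0.1214] ((0.5766857266426086, 0.18868063390254974), (0.017954198643565178, 0.01830853708088398), 0.12740889191627502)
 rect ((0.5768852233886719, 0.18956437706947327), (0.018583379685878754, 0.027392296120524406), 2.90151047706604)
 flange 317 0.08804262280613023 ((0.5773468613624573, 0.1899106353521347), 0.024222400039434433)
scene 266 [0.583  0.1914 0.1131] 0.1236559054073748
 topband [0.581  0.1901 0.1198] ((0.5794692635536194, 0.1880502849817276), (0.022251814603805542, 0.018877239897847176), 89.69219970703125)
 rect ((0.5797079205513, 0.1876462996006012), (0.02747744508087635, 0.01934708096086979), 89.66068267822266)
 flange 333 0.0878761119331542 ((0.5803329944610596, 0.18796740472316742), 0.02371269464492798)
[[ 0.9023  0.4312 -0.0004]
 [ 0.4312 -0.9022  0.0015]
 [ 0.0003 -0.0015 -1.    ]]
```

Emit:
drive_tool:
  commands:
    - [[0, 0, 0, 0, 0, -1, 0], [0, 0, 0, 0, 0, -1, 0], [0, 0, 0, 0, 0, -1, 0], [0, 0, 0, 0, 0, -1, 0], [0, 0, 0, 0, 0, -1, 0], [0, 0, 0, 0, 0, -1, 0], [0, 0, 0, 0, 0, -1, 0], [0, 0, 0, 0, 0, -1, 0]]

```text
time_s: 0.9
eef_pos: [0.2479, -0.5187, 0.4041]
eef_rot: [-0.0, 0.708, 0.706, 0.0]
wrist_force: [-0.7, 0.3, -0.2]
opening: 0.997
```

Emit:
drive_tool:
  commands:
    - [[0.9, 0.42, 0, 0, 0, 0, 0], [0.9, 0.42, 0, 0, 0, 0, 0], [0.9, 0.42, 0, 0, 0, 0, 0], [0.9, 0.42, 0, 0, 0, 0, 0], [0.9, 0.42, 0, 0, 0, 0, 0], [0.9, 0.42, 0, 0, 0, 0, 0], [0.9, 0.42, 0, 0, 0, 0, 0], [0.9, 0.42, 0, 0, 0, 0, 0]]

```text
time_s: 1.7
eef_pos: [0.4191, -0.1581, 0.4046]
eef_rot: [0.0, 0.71, 0.704, 0.0]
wrist_force: [0.8, -1.1, 0.3]
opening: 1.004
```

Emit:
drive_tool:
  commands:
    - [[0.85, 0.4, 0, 0, 0, 0, 150], [0.85, 0.4, 0, 0, 0, 0, 150], [0.85, 0.4, 0, 0, 0, 0, 150], [0.85, 0.4, 0, 0, 0, 0, 150], [0.85, 0.4, 0, 0, 0, 0, 150], [0.85, 0.4, 0, 0, 0, 0, 150], [0.85, 0.4, 0, 0, 0, 0, 150], [0, 0, 0, 0, 0, 0, 150], [0, 0, 0, 0, 0, 0, 150]]

```text
time_s: 2.6
eef_pos: [0.561, 0.1372, 0.4038]
eef_rot: [-0.0, 0.709, 0.705, -0.001]
wrist_force: [-0.3, -0.8, 0.2]
opening: 0.412
```

```bash
python3 - <<'E'
from h import *
from bench import ctrl
np.set_printoptions(precision=4,suppress=True)
c,T,W,o=wristlook(ctrl,"w1")
print(T,o["eef_pos"],o["opening"])
m=(np.hypot(W[...,0]-.578,W[...,1]-.189)<.06)
for lo,hi in((.1,.15),(.115,.15),(.082,.094),(.036,.045)):
    G=W[m&(W[...,2]>lo)&(W[...,2]<hi)]
    if len(G)>5: print(lo,len(G),G.mean(0),np.median(G[:,2]),G[:,2].max(),cv2.minAreaRect(G[:,:2].astype(np.float32)),cv2.minEnclosingCircle(G[:,:2].astype(np.float32)))
E
```

```text
[[ 1.     -0.0051 -0.0041  0.5613]
 [-0.006  -0.9574 -0.2886  0.2094]
 [-0.0025  0.2886 -0.9574  0.3734]
 [ 0.      0.      0.      1.    ]] [0.561  0.1372 0.4038] 0.41164993348464984
0.1 590 [0.5772 0.1871 0.1202] 0.12151203714803896 0.12492788875386399 ((0.5773138403892517, 0.18644702434539795), (0.018290560692548752, 0.026632381603121758), 1.2258892059326172) ((0.5778293609619141, 0.18640601634979248), 0.015565094538033009)
0.115 543 [0.5775 0.1867 0.1211] 0.12176254044179113 0.12492788875386399 ((0.5773243308067322, 0.1859554499387741), (0.018290095031261444, 0.025374621152877808), 1.2279188632965088) ((0.5776809453964233, 0.18595652282238007), 0.015274399891495705)
0.082 1072 [0.5767 0.1877 0.0895] 0.0895608663089518 0.09336899674864835 ((0.5776804685592651, 0.1856445074081421), (0.04673728346824646, 0.0466667003929615), 89.65992736816406) ((0.5774906873703003, 0.18595927953720093), 0.02386096864938736)
0.036 3122 [0.5742 0.1948 0.0404] 0.04044514433223739 0.04326198261339215 ((0.577073872089386, 0.1872561126947403), (0.060064371675252914, 0.11703433096408844), 17.408653259277344) ((0.5779734253883362, 0.1889558881521225), 0.06007838621735573)
```

View pics/w1.png

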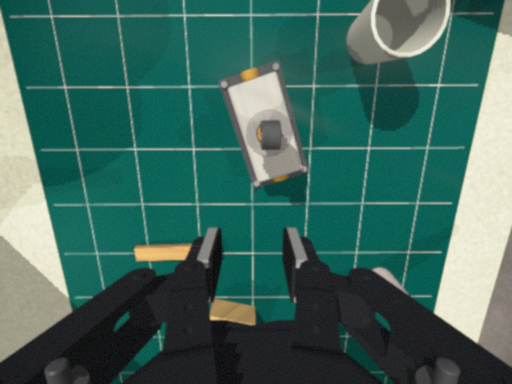

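Wrist view: the gauge sits at (268,135) in the flange, with the pot up and to the right, clear of the fingers. The axis is at about (0.5775, 0.186), the flange top at about 0.0895 and the jaw gap at 35 mm. I'll centre over it and go down.

Emit:
drive_tool:
  commands:
    - [[0.5, 0.17, 0.3, 0, 0, -0.19, 150], [0.48, 0.16, 0.3, 0, 0, 0, 150], [0, 0, 0.5, 0, 0, 0, 150], [0, 0, 0.5, 0, 0, 0, 150], [0, 0, 0.4, 0, 0, 0, 150], [0, 0, 0.3, 0, 0, 0, 150], [0, 0, 0, 0, 0, 0, 150], [0, 0, 0, 0, 0, 0, 150]]

```text
time_s: 3.45
eef_pos: [0.5777, 0.1845, 0.2903]
eef_rot: [0.0, 0.701, 0.713, 0.0]
wrist_force: [0.2, -0.1, 0.7]
opening: 0.411
```

```bash
python3 - <<'E'
from h import *
from bench import ctrl
np.set_printoptions(precision=4,suppress=True)
c,T,W,o=wristlook(ctrl,"w2")
print(o["eef_pos"],o["eef_rot"],o["wrist_force"],o["opening"])
m=(np.hypot(W[...,0]-.578,W[...,1]-.189)<.06)
Tw=tool(o)
for n,p in dict(case=[.5775,.186,.111],L=[.5775-.0175,.186,.09],R=[.5775+.0175,.186,.09]).items():
    q=np.linalg.inv(T)@np.r_[p,1]; uv=c["intrinsics"]@q[:3]; print(n,uv/uv[2])
for v in range(180,330,12): print(v,(W[v,200:320:6,2]*1000).astype(int))
E
```

```text
[0.5777 0.1845 0.2903] [0.0001 0.7009 0.7132 0.0001] [ 0.2483 -0.0624  0.6879] 0.4111440653214142
case [251.9066 232.4399   1.    ]
L [226.0346 218.5618   1.    ]
R [277.7596 219.3793   1.    ]
180 [ 1  1 39 40 39 41 40 40 47 52 47 40 40 40 37  4  2  1  0  2]
192 [ 1  1  4 40 40 87 89 89 88 88 89 90 88 40 39  4  4  2  2  1]
204 [ 0  3  1  4 90 88 89 86 86 87 88 89 89 90 88 39  4  2  1  1]
216 [  2   2   1  87  89  90  87 113 115 116 115 115  89  89  90  40   5   5
   0   1]
228 [  1   1 122 122  89  89 118 120 120 121 120 120  89  89 122 123  40   4
   2   1]
240 [129 137 137 131   1  89 121 122 122 122 123 122  90  40 127 136 138 129
 128   3]
252 [149 149 149 132   2   0  39 121 120 120 121 121  40  39 129 149 150 150
 141 140]
264 [160 155 153 135   1   2   1   0   1   1   2   0   0   2 131 151 155 160
 162 163]
276 [169 160 154 137   1   0   0   1   1   1   2   1   1   1   1 153 158 168
 169 169]
288 [183 183 155   1   1   1   0   1   1   2   1   2   0   0   1 154 159 183
 183 183]
300 [189 189 155   1   1   2   2   1   1   0   1   0   2   1   2 156 189 189
 189 188]
312 [194 194   1   2   1   1   0   0   1   1   2   2   1   2   2   1 194 194
 193 194]
324 [199 198 191 192 191 191 191 191   1   1 259 191 192 191 190 190 199 199
 199 199]
```

View pics/w2.png

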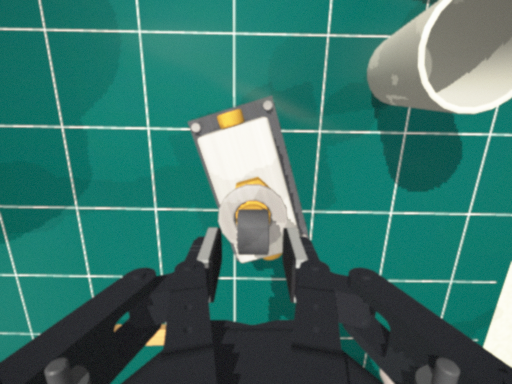

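The fingers at (212,245) and (292,245) straddle the case at (253,232), with the flange below. I'll go down to the touch in small steps.

Emit:
drive_tool:
  commands:
    - [[0.03, 0, 0.25, 0, 0, 0, 150], [0, 0, 0.2, 0, 0, 0, 150], [0, 0, 0.05, 0, 0, 0, 150], [0, 0, 0, 0, 0, 0, 150]]

```text
time_s: 3.9
eef_pos: [0.577, 0.1868, 0.2637]
eef_rot: [-0.001, 0.7, 0.714, -0.001]
wrist_force: [0.2, 0.1, 0.1]
opening: 0.413
```

Emit:
drive_tool:
  commands:
    - [[0, 0, 0.04, 0, 0, 0, 150], [0, 0, 0.04, 0, 0, 0, 150], [0, 0, 0, 0, 0, 0, 150]]

```text
time_s: 4.2
eef_pos: [0.5777, 0.1869, 0.2613]
eef_rot: [0.0, 0.701, 0.714, 0.0]
wrist_force: [-1.0, 0.0, 3.9]
opening: 0.409
```

Emit:
drive_tool:
  commands:
    - [[0, 0, 0.03, 0, 0, 0, 150], [0, 0, 0, 0, 0, 0, 150]]

```text
time_s: 4.4
eef_pos: [0.5777, 0.1869, 0.2599]
eef_rot: [0.0, 0.7, 0.714, 0.0]
wrist_force: [-1.5, -0.8, 5.8]
opening: 0.411
```

Emit:
drive_tool:
  commands:
    - [[0, 0, 0.03, 0, 0, 0, 150], [0, 0, 0, 0, 0, 0, 150]]

```text
time_s: 4.6
eef_pos: [0.5777, 0.1869, 0.2587]
eef_rot: [0.0, 0.7, 0.714, 0.0]
wrist_force: [-1.7, -0.1, 7.3]
opening: 0.408
```

Emit:
drive_tool:
  commands:
    - [[0, 0, 0.03, 0, 0, 0, 150], [0, 0, 0, 0, 0, 0, 150]]

```text
time_s: 4.8
eef_pos: [0.5777, 0.1869, 0.2573]
eef_rot: [0.0, 0.7, 0.714, 0.0]
wrist_force: [-2.1, -0.4, 7.8]
opening: 0.411
```

Emit:
drive_tool:
  commands:
    - [[0, 0, 0.03, 0, 0, 0, 150], [0, 0, 0, 0, 0, 0, 150]]

```text
time_s: 5.0
eef_pos: [0.5777, 0.1869, 0.2559]
eef_rot: [0.0, 0.7, 0.714, 0.0]
wrist_force: [-2.9, -1.2, 9.1]
opening: 0.412
```

Emit:
drive_tool:
  commands:
    - [[0, 0, 0.02, 0, 0, 0, 150], [0, 0, 0, 0, 0, 0, 150]]

```text
time_s: 5.2
eef_pos: [0.5777, 0.1869, 0.2551]
eef_rot: [0.0, 0.7, 0.714, 0.0]
wrist_force: [-3.0, -1.2, 9.6]
opening: 0.408
```

Emit:
drive_tool:
  commands:
    - [[0, 0, 0.02, 0, 0, 0, 150], [0, 0, 0.02, 0, 0, 0, 150], [0, 0, 0, 0, 0, 0, 150]]

```text
time_s: 5.5
eef_pos: [0.5777, 0.1869, 0.2531]
eef_rot: [0.0, 0.7, 0.714, 0.0]
wrist_force: [-2.5, -0.3, 10.4]
opening: 0.409
```

Emit:
drive_tool:
  commands:
    - [[0, 0, 0.012, 0, 0, 0, 150], [0, 0, 0, 0, 0, 0, 150]]

```text
time_s: 5.7
eef_pos: [0.5777, 0.1869, 0.2527]
eef_rot: [0.0, 0.7, 0.714, 0.0]
wrist_force: [-3.7, 0.2, 11.4]
opening: 0.413
```

```bash
cat > chk.py <<'E'
from h import *
from bench import ctrl
import sys
np.set_printoptions(precision=4,suppress=True)
c,T,W,o=wristlook(ctrl,sys.argv[1])
print(o["eef_pos"],o["wrist_force"],o["opening"],o["time_s"])
for c_,w in(("wrist",W),("top",world(ctrl.camera("top"))),("scene",world(ctrl.camera("scene")))):
    m=np.hypot(w[...,0]-.5775,w[...,1]-.1865)<.02
    z=w[...,2][m&(w[...,2]<.15)&(w[...,2]>.1)]
    m2=np.hypot(w[...,0]-.5775,w[...,1]-.1865)<.028
    f=w[...,2][m2&(w[...,2]<.098)&(w[...,2]>.07)]
    print(c_,len(z),np.sort(z)[-6:],np.median(f) if len(f) else None,len(f))
E
python3 chk.py w3
```

```text
[0.5777 0.1869 0.2527] [-3.6614  0.2229 11.3628] 0.4127923713495345 5.7
wrist 3508 [0.1293 0.1294 0.1294 0.1294 0.1295 0.1295] 0.08104117991180981 3452
top 0 [] 0.07871674940905372 63
scene 304 [0.1474 0.1474 0.1477 0.148  0.1488 0.149 ] 0.08129209258906134 377
```

```bash
sed -i 's/<.02$/<.008/; s/<.02;/<.008;/; s/-.1865)<.02$/-.1865)<.008/' chk.py; grep -n "008" chk.py; python3 chk.py w4
```

```text
8:    m=np.hypot(w[...,0]-.5775,w[...,1]-.1865)<.008
[0.5777 0.1869 0.2528] [-4.0464 -0.6112 11.0562] 0.4143996912139548 5.85
wrist 1040 [0.1295 0.1296 0.1296 0.1296 0.1299 0.13  ] 0.08109384199811748 3444
top 0 [] 0.0793392767791348 63
scene 33 [0.1269 0.1272 0.1274 0.1275 0.1275 0.128 ] 0.08106310300911361 379
```

Emit:
drive_tool:
  commands:
    - [[0, 0, 0.008, 0, 0, 0, 150], [0, 0, 0, 0, 0, 0, 150]]

```text
time_s: 6.2
eef_pos: [0.5777, 0.1869, 0.2524]
eef_rot: [0.0, 0.7, 0.714, 0.0]
wrist_force: [-4.3, -1.1, 11.0]
opening: 0.412
```

```bash
python3 chk.py w5
```

```text
[0.5777 0.1869 0.2524] [-4.3361 -1.0997 10.9515] 0.4117528185551544 6.2
wrist 1002 [0.1294 0.1295 0.1295 0.1295 0.1296 0.1298] 0.08076238212288568 3442
top 0 [] 0.07903179591394811 60
scene 28 [0.1271 0.1271 0.1271 0.1273 0.1275 0.1281] 0.08119761201378717 378
```

The case top went from 0.1249 to 0.1295, so the gauge has sprung up about 5 mm. The flange is down about 8.5 mm and the force is about 11 N. Next: lift the fingers off, then close on the faces.

Emit:
drive_tool:
  commands:
    - [[0, 0, -0.1, 0, 0, 0, 150], [0, 0, -0.2, 0, 0, 0, 150], [0, 0, -0.14, 0, 0, 0, 150], [0, 0, 0, 0, 0, 0, 150], [0, 0, 0, 0, 0, 0, 190], [0, 0, 0, 0, 0, 0, 205], [0, 0, 0, 0, 0, 0, 255], [0, 0, 0, 0, 0, 0, 255], [0, 0, 0, 0, 0, 0, 255], [0, 0, 0, 0, 0, 0, 255]]

```text
time_s: 7.35
eef_pos: [0.5776, 0.1867, 0.2728]
eef_rot: [0.0, 0.701, 0.714, 0.0]
wrist_force: [1.6, -1.0, 1.3]
opening: 0.199
```

```bash
python3 chk.py w6
```

```text
[0.5776 0.1867 0.2728] [ 1.6345 -0.961   1.277 ] 0.19937459255472398 7.35
wrist 765 [0.1293 0.1294 0.1294 0.1296 0.1298 0.1299] 0.08251682509304972 2091
top 0 [] 0.08056236855870835 101
scene 38 [0.1307 0.1308 0.1324 0.1347 0.1351 0.1359] 0.08100777858130827 399
```

View pics/w6.png

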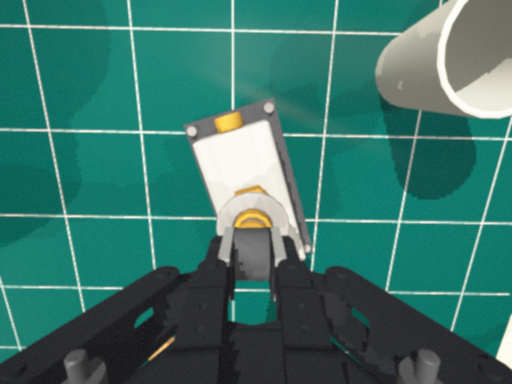

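The pads hold the case at (253,253) and the opening is 17 mm, which matches the drum's thickness. The flange is still down at about 0.081. Now drawing the gauge out.

Emit:
drive_tool:
  commands:
    - [[0, 0, -0.06, 0, 0, 0, 255], [0, 0, -0.06, 0, 0, 0, 255], [0, 0, -0.06, 0, 0, 0, 255], [0, 0, -0.06, 0, 0, 0, 255], [0, 0, -0.06, 0, 0, 0, 255], [0, 0, -0.06, 0, 0, 0, 255]]

```text
time_s: 8.1
eef_pos: [0.5768, 0.1869, 0.2903]
eef_rot: [-0.001, 0.701, 0.714, -0.001]
wrist_force: [0.5, -0.5, -1.2]
opening: 0.196
```

Emit:
drive_tool:
  commands:
    - [[0, 0, -0.1, 0, 0, 0, 255], [0, 0, -0.1, 0, 0, 0, 255], [0, 0, -0.2, 0, 0, 0, 255], [0, 0, -0.3, 0, 0, 0, 255], [0, 0, -0.3, 0, 0, 0, 255], [0, 0, 0, 0, 0, 0, 255], [0, 0, 0, 0, 0, 0, 255]]

```text
time_s: 8.8
eef_pos: [0.5776, 0.1868, 0.3417]
eef_rot: [0.001, 0.701, 0.714, 0.001]
wrist_force: [0.2, 0.1, -1.2]
opening: 0.2
```

```bash
python3 - <<'E'
from h import *
from bench import ctrl
np.set_printoptions(precision=4,suppress=True)
c,T,W,o=wristlook(ctrl,"w7"); print(o)
s=ctrl.camera("scene"); cv2.imwrite("pics/s7.png",cv2.resize(s["pixels"][130:300,210:380],None,fx=3,fy=3)[:,:,::-1])
m=(np.hypot(W[...,0]-.5775,W[...,1]-.1865)<.03)&(W[...,2]>.07)&(W[...,2]<.098); print(np.median(W[m][:,2]),m.sum())
# rack from top
t=ctrl.camera("top"); H=world(t)
m=(H[...,2]>.034)&(H[...,2]<.044)&(np.hypot(H[...,0]-.51,H[...,1]+.166)<.1)
P=H[m]; print("rack",cv2.minAreaRect(P[:,:2].astype(np.float32)))
# hole: dark blob in rack, ray to z=.04
g=cv2.cvtColor(t["pixels"],cv2.COLOR_RGB2GRAY); 
roi=np.zeros_like(g); roi[240:262,345:370]=1
v,u=np.nonzero((g<110)&(roi>0)); print("hole px",u.mean(),v.mean(),len(u))
def ray(c,u,v,z):
    d=c["R"].T@np.linalg.inv(c["intrinsics"])@[u,v,1]; C=-c["R"].T@c["t"]; return C+d*(z-C[2])/d[2]
print(ray(t,u.mean(),v.mean(),.04))
E
```

```text
{'time_s': 8.8, 'q': array([0.1175, 0.3107, 1.581 , 0.    , 1.2481, 0.0989]), 'dq': array([-0.0006,  0.0233,  0.0208,  0.0006, -0.002 , -0.0001]), 'joint_efforts': array([  0.014 , -51.0734, -34.9491,   0.003 ,  -0.012 ,  -0.    ]), 'eef_pos': array([0.5776, 0.1868, 0.3417]), 'eef_rot': array([0.0006, 0.7005, 0.7136, 0.0007]), 'wrist_force': array([ 0.1632,  0.085 , -1.2103]), 'torque': array([ 0.0051, -0.0019, -0.014 ]), 'opening': 0.19989110193297213}
0.08925414217815816 1918
rack ((0.5103060007095337, -0.1657005101442337), (0.160481795668602, 0.07057114690542221), 76.56863403320312)
hole px 357.05 249.425 40
[ 0.5093 -0.1637  0.04  ]
```

View pics/s7.png

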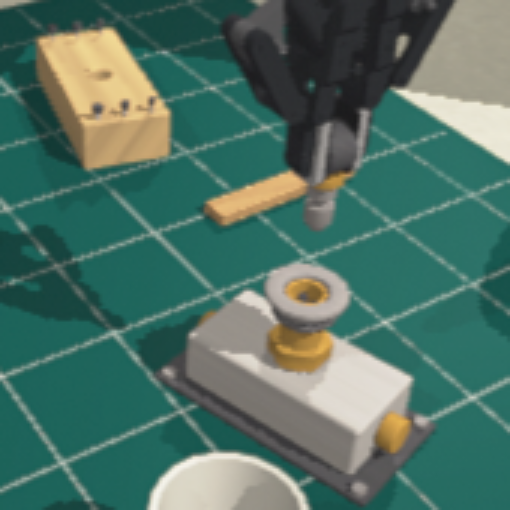

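The gauge hangs upright with the nipple clear at (318,205), the coupling is empty and the sleeve is back up at 0.0893. Next I'll go just short of the rack to see the hole with the wrist camera.

Emit:
drive_tool:
  commands:
    - [[-0.4, -0.1, 0, 0, 0, 0, 255], [-0.8, -0.15, 0, 0, 0, 0, 255], [-0.9, -0.16, 0, 0, 0, 0, 255], [-0.9, -0.16, 0, 0, 0, 0, 255], [-0.9, -0.17, 0, 0, 0, 0, 255], [-0.9, -0.17, 0, 0, 0, 0, 255], [-0.9, -0.17, 0, 0, 0, 0, 255], [-0.9, -0.17, 0, 0, 0, 0, 255], [-0.9, -0.15, 0, 0, 0, 0, 255], [-0.5, -0.1, 0, 0, 0, 0, 255]]

```text
time_s: 9.95
eef_pos: [0.5089, -0.2177, 0.3402]
eef_rot: [-0.0, 0.701, 0.713, -0.0]
wrist_force: [0.5, 1.0, -0.7]
opening: 0.202
```

Emit:
drive_tool:
  commands:
    - [[0, 0, 0, 0, 0, 0, 255], [0, 0, 0, 0, 0, 0, 255], [0, 0, 0, 0, 0, 0, 255]]

```text
time_s: 10.25
eef_pos: [0.5098, -0.2136, 0.3401]
eef_rot: [-0.001, 0.7, 0.714, 0.0]
wrist_force: [-0.0, 0.5, -0.8]
opening: 0.2
```

```bash
python3 - <<'E'
from h import *
from bench import ctrl
np.set_printoptions(precision=4,suppress=True)
c,T,W,o=wristlook(ctrl,"w8"); print(o["eef_pos"],o["eef_rot"],o["opening"],o["time_s"])
C=T[:3,3]
def ray(u,v,z):
    d=T[:3,:3]@np.linalg.inv(c["intrinsics"])@[u,v,1]; return C+d*(z-C[2])/d[2]
m=(abs(W[...,2]-.04)<.004)&(np.hypot(W[...,0]-.51,W[...,1]+.166)<.1)
print("rack",np.median(W[m][:,2]),cv2.minAreaRect(W[m][:,:2].astype(np.float32)))
near=(np.hypot(W[...,0]-.51,W[...,1]+.166)<.016)&(W[...,2]<.034)
v,u=np.nonzero(near); print("hole depth px",len(u),u.mean(),v.mean())
near=np.array(near,np.uint8)
cs,_=cv2.findContours(near,0,1); k=max(cs,key=cv2.contourArea); (x,y),r=cv2.minEnclosingCircle(k)
b=np.array([ray(*p[0],.04) for p in k]); print(cv2.boundingRect(k),b.min(0),b.max(0),(b.min(0)+b.max(0))/2)
p=np.linalg.inv(T)@[.51,-.166,.04,1]; uv=c["intrinsics"]@p[:3]; print(uv/uv[2])
E
```

```text
[ 0.5098 -0.2136  0.3401] [-0.0007  0.7003  0.7139  0.0001] 0.19974136343956436 10.25
rack 0.04053436628421789 ((0.5104343295097351, -0.1700400412082672), (0.16049712896347046, 0.07028220593929291), 76.542724609375)
hole depth px 269 253.81784386617102 139.70631970260223
(245, 131, 19, 19) [ 0.5017 -0.1783  0.04  ] [ 0.5194 -0.1608  0.04  ] [ 0.5105 -0.1696  0.04  ]
[253.5124 136.374    1.    ]
```

View pics/w8.png

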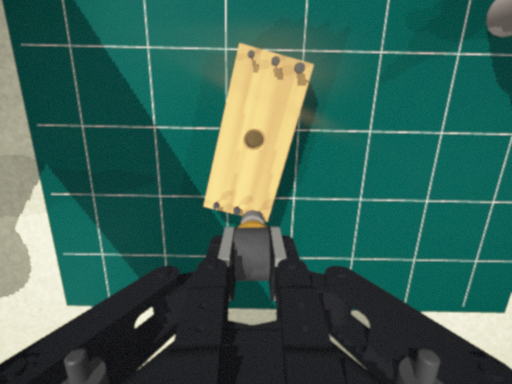

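The wrist view shows the hole at (254,140), the nipple tip at about (252,215) and burrs at the block's ends. Moving over the hole, down to about 10 mm above it.

Emit:
drive_tool:
  commands:
    - [[0.45, 0.02, 0, 0, 0, 0, 255], [0.44, 0.014, 0, 0, 0, 0, 255], [0, 0, 0.4, 0, 0, 0, 255], [0, 0, 0.5, 0, 0, 0, 255], [0, 0, 0.4, 0, 0, 0, 255], [0, 0, 0.3, 0, 0, 0, 255], [0, 0, 0, 0, 0, 0, 255], [0, 0, 0, 0, 0, 0, 255]]

```text
time_s: 11.1
eef_pos: [0.511, -0.1692, 0.2609]
eef_rot: [-0.0, 0.7, 0.714, -0.0]
wrist_force: [0.4, 0.7, -0.7]
opening: 0.203
```

```bash
python3 - <<'E'
from h import *
from bench import ctrl
np.set_printoptions(precision=4,suppress=True)
c,T,W,o=wristlook(ctrl,"w9"); print(o["eef_pos"],o["wrist_force"],o["time_s"])
def px(p): q=np.linalg.inv(T)@np.r_[p,1]; q=c["intrinsics"]@q[:3]; return q/q[2]
e=o["eef_pos"]; print("hole",px([.5105,-.1697,.04]),"tip",px([e[0],e[1]-.0008,e[2]-.207]))
im=c["pixels"][150:320,190:320]; s=ctrl.camera("scene"); K=s["intrinsics"]; q=K@(s["R"]@np.array([.5105,-.1697,.05])+s["t"]); q=(q/q[2]).astype(int); print(q)
a=cv2.resize(im,(390,510)); b=cv2.resize(s["pixels"][q[1]-43:q[1]+42,q[0]-33:q[0]+32],(390,510))
cv2.imwrite("pics/c9.png",np.hstack([a,b])[:,:,::-1])
E
```

```text
[ 0.511  -0.1692  0.2609] [ 0.4468  0.7062 -0.6944] 11.1
hole [251.6873 210.9364   1.    ] tip [252.2939 218.3577   1.    ]
[242 149   1]
```

View pics/c9.png

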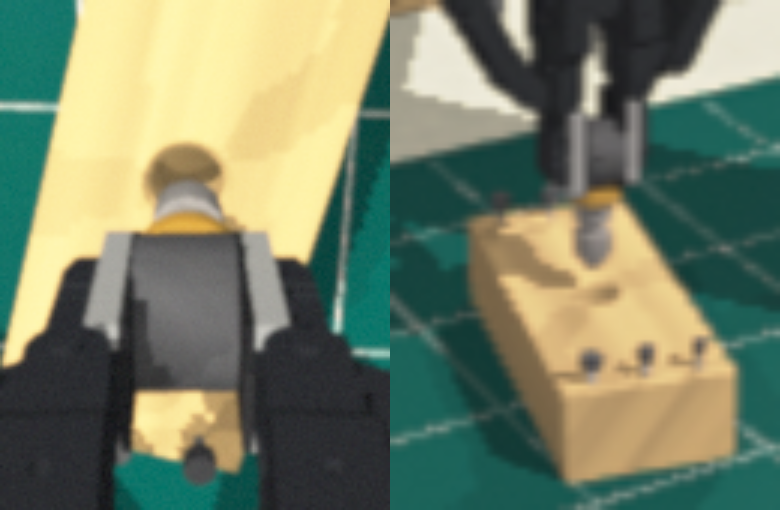

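Left crop: the nipple, at (188,195), is just in front of the hole mouth at (184,175). Right crop: the tip is above and in line with the hole. Lowering it with force checks.

Emit:
drive_tool:
  commands:
    - [[0, 0, 0.15, 0, 0, 0, 255], [0, 0, 0.1, 0, 0, 0, 255], [0, 0, 0.1, 0, 0, 0, 255], [0, 0, 0, 0, 0, 0, 255]]

```text
time_s: 11.6
eef_pos: [0.5103, -0.1699, 0.2422]
eef_rot: [-0.001, 0.701, 0.714, -0.0]
wrist_force: [-0.3, 0.4, -0.8]
opening: 0.2
```

Emit:
drive_tool:
  commands:
    - [[0, 0, 0.08, 0, 0, 0, 255], [0, 0, 0.08, 0, 0, 0, 255], [0, 0, 0, 0, 0, 0, 255]]

```text
time_s: 11.9
eef_pos: [0.5105, -0.1699, 0.2345]
eef_rot: [-0.001, 0.701, 0.714, -0.0]
wrist_force: [0.7, 0.5, -0.8]
opening: 0.199
```

Emit:
drive_tool:
  commands:
    - [[0, 0, 0.08, 0, 0, 0, 255], [0, 0, 0.08, 0, 0, 0, 255], [0, 0, 0, 0, 0, 0, 255]]

```text
time_s: 12.2
eef_pos: [0.5104, -0.1698, 0.2265]
eef_rot: [-0.001, 0.701, 0.714, -0.0]
wrist_force: [0.2, 0.0, -1.9]
opening: 0.201
```

Emit:
drive_tool:
  commands:
    - [[0, 0, 0.08, 0, 0, 0, 255], [0, 0, 0.06, 0, 0, 0, 255], [0, 0, 0, 0, 0, 0, 255]]

```text
time_s: 12.5
eef_pos: [0.5105, -0.1699, 0.2196]
eef_rot: [-0.0, 0.701, 0.714, -0.0]
wrist_force: [0.5, -0.6, -1.4]
opening: 0.197
```

Emit:
drive_tool:
  commands:
    - [[0, 0, 0.03, 0, 0, 0, 255], [0, 0, 0, 0, 0, 0, 255]]

```text
time_s: 12.7
eef_pos: [0.5107, -0.17, 0.2186]
eef_rot: [-0.0, 0.701, 0.714, -0.0]
wrist_force: [0.8, -0.8, -0.5]
opening: 0.199
```

Emit:
drive_tool:
  commands:
    - [[0, 0, 0.03, 0, 0, 0, 255], [0, 0, 0, 0, 0, 0, 255]]

```text
time_s: 12.9
eef_pos: [0.5109, -0.1701, 0.2178]
eef_rot: [0.0, 0.7, 0.714, 0.0]
wrist_force: [-1.0, 0.5, 4.0]
opening: 0.202
```

4 N on the collar at TCP z 0.2178, close to the expected seat (~0.217). Releasing and lifting off.

Emit:
drive_tool:
  commands:
    - [[0, 0, 0, 0, 0, 0, 190], [0, 0, 0, 0, 0, 0, 180], [0, 0, 0, 0, 0, 0, 165], [0, 0, 0, 0, 0, 0, 150], [0, 0, 0, 0, 0, 0, 140], [0, 0, 0, 0, 0, 0, 140], [0, 0, 0, 0, 0, 0, 140]]

```text
time_s: 13.6
eef_pos: [0.5107, -0.17, 0.2172]
eef_rot: [-0.0, 0.701, 0.714, -0.0]
wrist_force: [-0.5, 0.1, -0.1]
opening: 0.453
```

Emit:
drive_tool:
  commands:
    - [[0, 0, -0.2, 0, 0, 0, 140], [0, 0, -0.4, 0, 0, 0, 140], [0, 0, -0.6, 0, 0, 0, 140], [0, 0, -0.8, 0, 0, 0, 140], [-0.4, 0, -0.5, 0, 0, 0, 140], [-0.5, 0, 0, 0, 0, 0, 140], [-0.1, 0, 0, 0, 0, 0, 140], [0, 0, 0, 0, 0, 0, 140], [0, 0, 0, 0, 0, 0, 140]]

```text
time_s: 14.5
eef_pos: [0.5113, -0.2194, 0.3416]
eef_rot: [-0.001, 0.701, 0.714, 0.0]
wrist_force: [-1.3, -0.6, 0.0]
opening: 0.454
```

```bash
python3 - <<'E'
from h import *
from bench import ctrl
np.set_printoptions(precision=4,suppress=True)
c,T,W,o=wristlook(ctrl,"w10"); print(o["eef_pos"],o["wrist_force"],o["time_s"],o["opening"])
m=(np.hypot(W[...,0]-.5105,W[...,1]+.169)<.03)&(W[...,2]>.05)&(W[...,2]<.12)
G=W[m]; print("case top",np.sort(G[:,2])[-8:],cv2.minAreaRect(G[:,:2].astype(np.float32)))
m=(abs(W[...,2]-.04)<.004)&(np.hypot(W[...,0]-.51,W[...,1]+.166)<.1); print("wood",np.median(W[m][:,2]))
s=ctrl.camera("scene"); S=world(s)
m=(np.hypot(S[...,0]-.5775,S[...,1]-.1865)<.03)&(S[...,2]>.07)&(S[...,2]<.12); print("sleeve",np.median(S[m][:,2]))
a=cv2.resize(c["pixels"][60:260,150:350],(400,400)); b=cv2.resize(s["pixels"][90:290,190:390],(400,400))
cv2.imwrite("pics/c10.png",np.hstack([a,b])[:,:,::-1])
E
```

```text
[ 0.5113 -0.2194  0.3416] [-1.3439 -0.5632  0.0248] 14.5 0.45449401674266376
case top [0.0743 0.0744 0.0744 0.0745 0.0745 0.0745 0.0746 0.0747] ((0.5099673271179199, -0.17053985595703125), (0.018337255343794823, 0.02642570249736309), 0.7440518140792847)
wood 0.04053107130245176
sleeve 0.08719270115289439
```

View pics/c10.png

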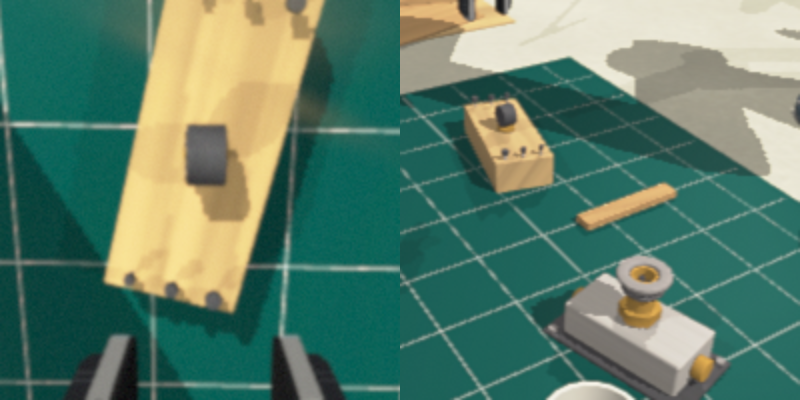

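The gauge stands upright in the hole. Its case top is 34 mm above the wood (33 expected), the sleeve is up and the fingers are clear. Handing in.

```bash
python3 -c "
from bench import ctrl
print(ctrl.hand_in())"
```

```text
the job is handed in; nothing more can be done
None
```

The gauge is off the manifold and standing upright in the rack's big hole. I handed the job in at about 14.5 s of robot time; `hand_in` reports no verdict.

- **Release:** I pushed the sleeve down in steps of 2 mm or less. It was about 9 mm down when the nipple sprang up about 5 mm. The wrist reading peaked at about 11.4 N, well under the 25 N ramming limit.
- **Drawing out:** I gripped the case across its flat faces and pulled it clear. The wrist camera then put the flange at 0.0893 m, against 0.0895 m at rest, so the sleeve had snapped back up.
- **Placing:** The nipple went into the hole without resistance, and I let go with the collar pressing on the wood at about 4 N.

**Last checks:**
- The case top read about 34 mm above the wood, against 33 mm expected. I put that down to depth noise; it is inside the 2.5 mm allowance.
- The case centre read about 1 mm from the hole centre, and the gauge looked upright by eye.
- The arm was clear of everything.
- The final scene view gave the sleeve at 0.0872 m, against 0.0879 m at the start. That is 0.7 mm apart, inside the 1.5 mm allowance.
- I did not measure the bystanders again, but I saw no sign that they had moved and the arm kept well clear of them.

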